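# Tighten the bench clamp on the circuit board

## Robot

A 7-joint arm with a two-finger parallel gripper is mounted at the origin on the work surface. World frame = base frame: x ahead of the robot, y to its left, z up, the work surface at z = 0. Lengths are in mm, angles in rad, forces in N, time in s.
With the tool pointing down it reaches from about 400 to 875 mm from the base axis. Payload 19.3 kg.
Tool frame: the origin (TCP) lies on the centre line of the jaws, within the pads' length; the fingertips stand 11 mm ahead of it and the grasp point (between the pads) lies 8 mm behind it; z points along the fingers, y is the line along which they close (so a half turn about z gives the same grasp; the last joint's range is limited). The gripper opens to 85 mm and grips with 20 to 120 N. Pads are 22 mm wide; open, the fingers measure 114 mm over their backs; the gripper's body (76 mm by 85 mm) begins 54 mm behind the grasp point. The pads swing forward as they close: fully open they stand 13 mm farther back than shut.
Start: joints at [-1.404, 0.521, -0.036, 1.599, 0.021, 1.021, -0.113], TCP at [146.64, 607.545, 206.191] pointing down, gripper open.
Joint ranges: [-2.91, 2.91], [-0.3, 2.13], [-1.5, 1.42], [0.17, 2.43], [-1.26, 4.41], [0.16, 1.93], [-2.52, 2.52]. Speed limits (rad/s): [1.89, 1.89, 2.39, 2.39, 3.01, 3.01, 3.01].

## Interface

Orientations are given as a rotation vector (axis times angle).
In Python, from workcell import ctrl, viewer, ticket, nets gives the robot as it stands.
- The arm moves only by the tool drive_tool, never from a script. Its argument "series" is a list of rows, each an object of numbers: "dx", "dy", "dz": the shift along the world's x, y, z each as a share of 250 mm, from -1 to 1; "turn": the turn about the world's z as a share of 60 degrees, from -1 to 1. In form: [{"dx": .., "dy": .., "dz": .., "turn": ..}, ...]. A call has 1 to 12 rows; each row shifts and turns the commanded pose from where the row before left it; what a row does not reach is not made up. A row lasts 1/10 s, in which the tool goes at most 50 mm and 8.59 degrees, less where a joint would pass 70% of its speed; a pose out of reach is approached as far as the arm can. A call with a number of a shift or a turn outside -1 to 1 is refused whole. A call with a gripper value outside its range is refused whole. "gripper" is the opening in per cent of the stroke, from 0 (shut) to 100 (fully open), set as the call begins (left out, the last holds). The fingers move at their own pace and stop on an object; "newtons" is the grip in N (left out, the last holds). Time passes only in rows, so rows that do not move let the fingers close. It gives the time, the measured TCP pose, the force, the opening and the grip force at its end, in the units of the state.
- ctrl.observe(): the state, without advancing time (a new reading comes with each control period).
- viewer.get_image(name): name is "scene" or "top"; returns a dict with "color" (480x640x3 uint8, red, green, blue), "fx", "fy", "cx", "cy" (pixels), "pose" (4x4, takes a point from camera to world coordinates). Camera axes: x right, y down, z forward; pixel columns grow to the right and rows downward; lengths in mm; the calibration is good to about 2 mm. A picture is of the moment at which its call begins. There is no depth.
- ticket.close_job(): hands the job in; it is judged then, once.
Trained networks look in the newest picture that a camera, given by its name, has taken for a name from the list of things; names that differ only in an ending like _2 or _b are one class to them, and where a whole thing is asked for, a point or a joint stands for the part that bears it (a point fixed in the world has none). Each returns a list of dicts, best first, with "p" (0 to 1); they miss things now and then, are a little off and sometimes report something else, mostly with a low value. They report only what shows in the picture. A call takes as long as a camera call. They do not tell look-alikes from the thing itself.
- nets.recognise(thing, camera): "extent" ([left, top, width, height] in pixels, round what is visible of it).
- nets.regions_of(thing, camera): "mask" (480x640 bool, what is visible of it) and "extent" ([left, top, width, height] in pixels, round what is visible of it).
- nets.tip_of(thing, camera): "location" ([column, row] in pixels: a listed point, or the origin of a listed thing).
The state is a dict: "time_s": time; "joints": joint angles; "joint_vel": joint speeds; "effort": joint torques, N m; "tcp_pos": TCP position; "ee_rot": TCP orientation; "wrist_force": force on the tool from outside, world axes, zero at the start; "ft_torque": the same for the moment, N m; "finger_gap": finger opening in mm; "grip_force": force on a finger pad.
Only numpy, scipy, OpenCV 4.12 (cv2) and the standard library are available. Lean on these libraries where they do the work, as an engineer would, in place of code of your own. Each camera call takes 0.05 s, during which the arm holds its last target. There are 200 camera calls.

## Task

One of the two bench clamps has a circuit board lying under its foot. Turn that clamp's T-handle screw clockwise until it stops tight, then let go of it. Leave the other, empty clamp's screw as it is.

Things in the scene. Friction and masses are not known exactly. Their poses are not given: they have to be found in the camera images.
- board_clamp: The clamp with a green circuit board (116 x 88 mm) under its foot, fixed to the bench. Grey base 150 (x) x 130 (y) x 12 mm; a column at the middle of its +y edge carries an arm, 26 mm wide, along -y to the centre of the base, top 65 mm above the table. The upright screw goes through the arm's end. Origin: centre of the base's underside, below the screw; z up.
- board_clamp_grip (a point): Black T-handle on top of that clamp's screw: a bar 50 mm long, 14 mm wide, 30 mm tall on a steel hub 22 mm round, 11 mm high. Pinch the bar across its width from above. Origin: on the screw's axis at the height to grip, 8 mm below the bar's top, about 99 mm above the table. x along the bar, z up; turns with the bar.
- board_clamp_screw (a joint): Turn of that T-handle in rad, growing clockwise seen from above. It stops hard (tight) at 1.57, where the bar lies in line with the clamp's arm; at 0 the bar is square to the arm. Starts 0.8 to 1.3 short of the stop: one grasp does it. Sinks 1.5 mm per rad; needs about 0.06 N m; stays where it is left.
- empty_clamp_bar_end (a point): The other clamp, same make and size but with no board under its foot; to be left alone. Origin: one end of its T-handle bar, 25 mm out from its screw's axis, about 99 mm above the table; x points outwards along the bar, z up.
Not all that is in view belongs to the job. Leave any orange or pink look-alike of the board_clamp alone.

How it is judged (in metres and radians):
At the end, for the whole second after the job is handed in: The T-handle of the clamp with the circuit board is within 10 degrees of its stop (joint above 1.39) and still; the end of the empty clamp's bar is within 6 mm of where it started (value of joint board_clamp_screw above 1.39 rad and velocity of joint board_clamp_screw between -0.05 and 0.05 rad/s and distance of empty_clamp_bar_end from where it was at the start of the episode below 0.006 m); the robot touches nothing.
It fails at once if the empty clamp's T-handle is turned (its bar end moves more than 6 mm) (distance of empty_clamp_bar_end from where it was at the start of the episode above 0.006 m).
It also fails if it takes over 32 s, if anything falls off the work surface, if the arm or the gripper's body presses on something with over 40 N, if the wrist force passes 120 N, or if a joint passes its speed limit or range.

## Working session

There is one attempt and no reset: what is moved stays moved. The work goes in short steps, Python scripts to look and compute and a tool call to move; the robot and the scene stay as the last step left them, time stands still between calls to the robot, and variables do not carry over. Pictures are saved under pics/ and viewed, at most 10 in all, crops included, and the job is handed in when it is done.

Besides the shell and the picture viewer there is one more tool, called after "Request:" by a JSON object that holds its "op" and its "data". drive_tool: Moves the arm, as the interface text tells. Its arguments: {"type":"object","properties":{"series":{"type":"array","items":{"type":"object","properties":{"dx":{"type":"number"},"dy":{"type":"number"},"dz":{"type":"number"},"turn":{"type":"number"}}}},"gripper":{"type":"number"},"newtons":{"type":"number"}},"required":["series"]}

```bash
mkdir -p pics; cat > h.py <<'E'
import numpy as np, cv2
from workcell import ctrl, viewer, ticket, nets
def ray(im,px,z):
    d=np.array([(px[0]-im["cx"])/im["fx"],(px[1]-im["cy"])/im["fy"],1.]);T=np.array(im["pose"])
    d=T[:3,:3]@d;o=T[:3,3];return o+d*(z-o[2])/d[2]
def proj(im,p):
    T=np.array(im["pose"]);q=T[:3,:3].T@(np.array(p)-T[:3,3]);return [im["fx"]*q[0]/q[2]+im["cx"],im["fy"]*q[1]/q[2]+im["cy"]]
E
python3 - <<'E'
from h import *
for c in ("top","scene"):
    im=viewer.get_image(c);cv2.imwrite(f"pics/{c}0.png",im["color"][:,:,::-1])
    print(c,np.round(im["pose"],2).tolist())
    for t,z in (("board_clamp_grip",99),("board_clamp",0),("empty_clamp_bar_end",99)):
        for r in nets.tip_of(t,c): print(t,round(r["p"],2),np.round(r["location"]),np.round(ray(im,r["location"],z)))
print(ctrl.observe())
E
```

```text
top [[-0.01, -1.0, 0.08, 338.59], [-1.0, 0.01, -0.0, 135.89], [-0.0, -0.08, -1.0, 1228.82], [0.0, 0.0, 0.0, 1.0]]
board_clamp_grip 0.8 [122. 172.] [557. 548.  99.]
board_clamp_grip 0.77 [224. 345.] [182. 325.  99.]
board_clamp_grip 0.73 [285. 154.] [591. 194.  99.]
board_clamp_grip 0.52 [128. 286.] [308. 532.  99.]
board_clamp 0.97 [142. 282.] [316. 534.   0.]
board_clamp 0.93 [137. 180.] [556. 549.   0.]
board_clamp 0.75 [285. 157.] [605. 197.   0.]
board_clamp 0.6 [227. 339.] [183. 335.   0.]
empty_clamp_bar_end 0.64 [475. 148.] [ 601. -222.   99.]
scene [[0.12, 0.69, -0.71, 1258.07], [0.99, -0.09, 0.07, 74.24], [-0.02, -0.72, -0.7, 932.15], [0.0, 0.0, 0.0, 1.0]]
board_clamp_grip 0.78 [344. 303.] [603. 202.  99.]
board_clamp_grip 0.63 [369. 182.] [191. 341.  99.]
board_clamp_grip 0.54 [492. 270.] [552. 553.  99.]
board_clamp_grip 0.51 [449. 201.] [299. 536.  99.]
board_clamp 0.78 [441. 232.] [313. 525.   0.]
board_clamp 0.75 [479. 299.] [556. 545.   0.]
board_clamp 0.71 [342. 329.] [601. 202.   0.]
board_clamp 0.58 [361. 207.] [179. 326.   0.]
empty_clamp_bar_end 0.79 [147. 321.] [ 596. -217.   99.]
{'time_s': 0.4, 'joints': array([-1.4042137 ,  0.52150337, -0.03630093,  1.59957996,  0.02117488,
        1.02109626, -0.11281929]), 'joint_vel': array([ 7.93586135e-04, -2.71853596e-04, -4.49697859e-04,  7.48231624e-04,
        7.97416763e-05,  1.62982569e-03, -1.29925361e-03]), 'effort': array([-4.73693490e-04, -9.26056194e+01,  1.97723106e+00, -3.69901621e+01,
        1.79627101e-02,  3.55832548e-03, -3.37185622e-05]), 'tcp_pos': array([146.61545897, 607.49210365, 206.0976475 ]), 'ee_rot': array([-3.71179474e-01, -3.11955804e+00,  3.17181754e-04]), 'wrist_force': array([ 0.25396263, -0.26276681, -0.22609668]), 'ft_torque': array([-0.00532159, -0.0075934 ,  0.00237776]), 'grip_force': 0.0, 'finger_gap': 85.75514007401051}
```

View pics/top0.png

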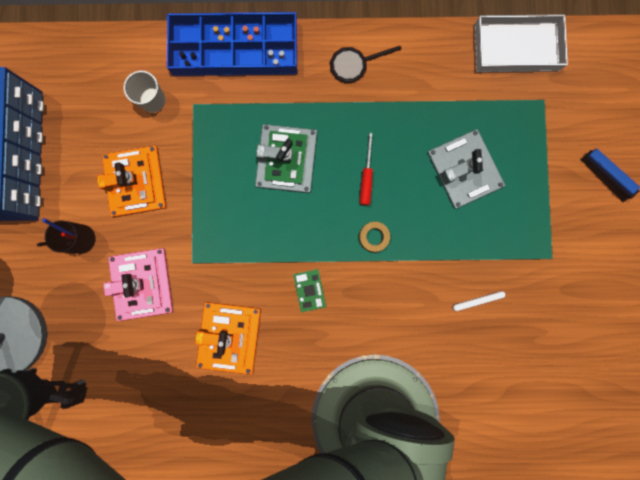

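View pics/scene0.png

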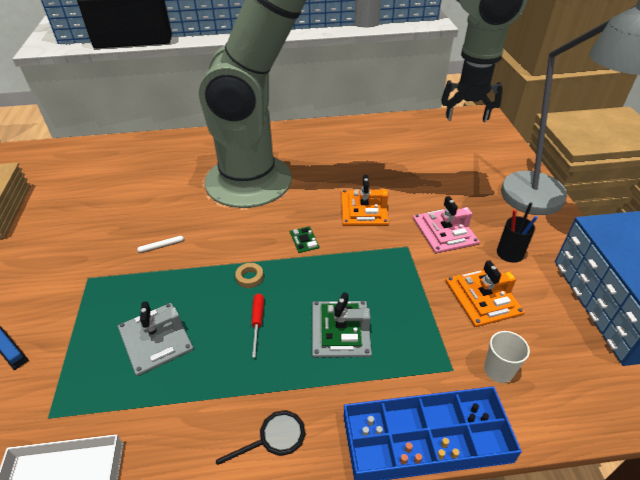

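The grey clamp with the green board is at about top (287,157), scene (342,329), so world ≈ (603,200). The empty grey clamp is at top (466,168). I'll zoom in to get the bar angle.

```bash
python3 - <<'E'
from h import *
t=viewer.get_image("top");s=viewer.get_image("scene")
a=t["color"][115:200,245:330];b=s["color"][280:365,300:385]
cv2.imwrite("pics/z1.png",np.hstack([cv2.resize(q,(400,400),interpolation=cv2.INTER_CUBIC) for q in(a,b)])[:,:,::-1])
for c,im in(("top",t),("scene",s)):
    for r in nets.regions_of("board_clamp_grip",c):
        e=r["extent"]
        print(c,round(r["p"],2),e)
    for r in nets.regions_of("board_clamp",c):
        print(" clamp",round(r["p"],2),r["extent"])
print(proj(t,[603,200,107]),proj(s,[603,200,107]))
E
```

```text
top 0.74 [113.6, 163.4, 16.2, 23.7]
top 0.68 [119.7, 275.1, 14.7, 22.7]
top 0.53 [276.2, 140.8, 16.8, 19.0]
top 0.46 [217.3, 331.7, 10.1, 24.5]
 clamp 0.97 [256.6, 121.9, 60.8, 73.9]
 clamp 0.89 [106.0, 246.3, 68.7, 73.3]
 clamp 0.71 [192.3, 302.1, 68.3, 71.7]
 clamp 0.68 [101.2, 142.7, 65.4, 72.8]
scene 0.82 [487.0, 258.3, 13.4, 28.0]
scene 0.8 [334.3, 293.1, 9.9, 20.1]
scene 0.78 [442.0, 193.0, 14.8, 17.3]
scene 0.63 [365.2, 176.6, 5.8, 16.6]
 clamp 0.82 [338.4, 174.6, 53.0, 50.9]
 clamp 0.81 [445.4, 259.7, 80.2, 64.1]
 clamp 0.58 [411.6, 198.4, 67.7, 54.8]
 clamp 0.55 [314.4, 290.5, 59.7, 65.7]
[np.float64(281.6033393842308), np.float64(147.9075753770221)] [np.float64(342.6667424248745), np.float64(300.67466489254855)]
```

View pics/z1.png

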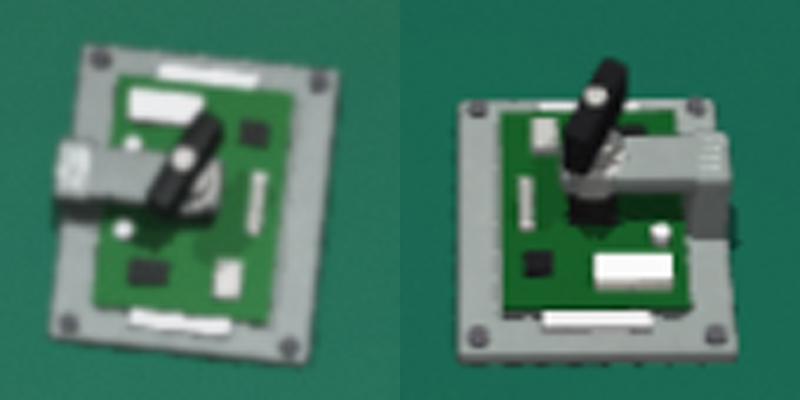

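Left panel (top view): the white dot at the bar's centre is at pixel ≈(283.7,148.6), and the bar runs lower-left to upper-right. In the right panel (scene view) the dot is at ≈(341.4,300.4). The arm points to +y, and the base is yawed about -6°.

```bash
python3 - <<'E'
from h import *
t=viewer.get_image("top");s=viewer.get_image("scene")
f=85/400
T=lambda u,v:ray(t,(245+u*f-.4,115+v*f-.4),107)
S=lambda u,v:ray(s,(300+(u-400)*f-.4,280+v*f-.4),107)
print(T(182,158),S(595,96))
for a,b in((T(155,195),T(210,122)),(S(578,130),S(613,62))):
    d=b-a;print(np.hypot(*d[:2]),np.degrees(np.arctan2(d[1],d[0])),(a+b)/2)
# black pixels principal directions
from scipy.spatial.transform import Rotation as R
o=ctrl.observe();M=R.from_rotvec(o["ee_rot"]).as_matrix();print(M.round(3));print("jaw y angle",np.degrees(np.arctan2(M[1,1],M[0,1])))
E
```

```text
[602.36869635 196.38225932 107.        ] [600.70693333 196.81995163 107.        ]
42.41120720006321 -37.07670063339518 [602.1525353  196.13835782 107.        ]
43.27806972641244 149.22167662366974 [600.48844899 197.19476136 107.        ]
[[-0.972  0.235  0.   ]
 [ 0.235  0.972 -0.   ]
 [-0.    -0.    -1.   ]]
jaw y angle 76.42714472108007
```

Request:
{"op": "drive_tool", "data": {"series": [{"dx": 0.14,"dy": -0.126,"dz": 0,"turn": -0.028},{"dx": 0.14,"dy": -0.126,"dz": 0,"turn": -0.028},{"dx": 0.14,"dy": -0.126,"dz": 0,"turn": -0.028},{"dx": 0.14,"dy": -0.126,"dz": 0,"turn": -0.028},{"dx": 0.14,"dy": -0.126,"dz": 0,"turn": -0.028},{"dx": 0.14,"dy": -0.126,"dz": 0,"turn": -0.028},{"dx": 0.14,"dy": -0.126,"dz": 0,"turn": -0.028},{"dx": 0.14,"dy": -0.126,"dz": 0,"turn": -0.028},{"dx": 0.14,"dy": -0.126,"dz": 0,"turn": -0.028},{"dx": 0.14,"dy": -0.126,"dz": 0,"turn": -0.028},{"dx": 0.14,"dy": -0.126,"dz": 0,"turn": -0.028},{"dx": 0,"dy": 0,"dz": 0,"turn": 0}], "gripper": 100, "newtons": 50}}

```text
time_s: 2.0
tcp_pos: [535.9, 255.3, 206.3]
ee_rot: [0.88, 3.013, -0.002]
wrist_force: [-1.2, 0.7, 0.3]
finger_gap: 85.6
grip_force: 0.0
```

Request:
{"op": "drive_tool", "data": {"series": [{"dx": 0.131,"dy": -0.117,"dz": 0,"turn": -0.023},{"dx": 0.131,"dy": -0.118,"dz": -0.1,"turn": 0},{"dx": 0,"dy": 0,"dz": -0.1,"turn": 0},{"dx": 0,"dy": 0,"dz": 0,"turn": 0},{"dx": 0,"dy": 0,"dz": 0,"turn": 0}]}}

```text
time_s: 2.5
tcp_pos: [596.3, 203.5, 156.9]
ee_rot: [-0.902, -3.009, 0.0]
wrist_force: [-0.6, 0.3, 0.5]
finger_gap: 85.2
grip_force: 0.0
```

```bash
python3 - <<'E'
from h import *
t=viewer.get_image("top");s=viewer.get_image("scene")
a=t["color"][85:205,225:345];b=s["color"][245:365,280:400]
cv2.imwrite("pics/z2.png",np.hstack([cv2.resize(q,(400,400),interpolation=cv2.INTER_CUBIC) for q in(a,b)])[:,:,::-1])
E
```

```text
(no output)
```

View pics/z2.png

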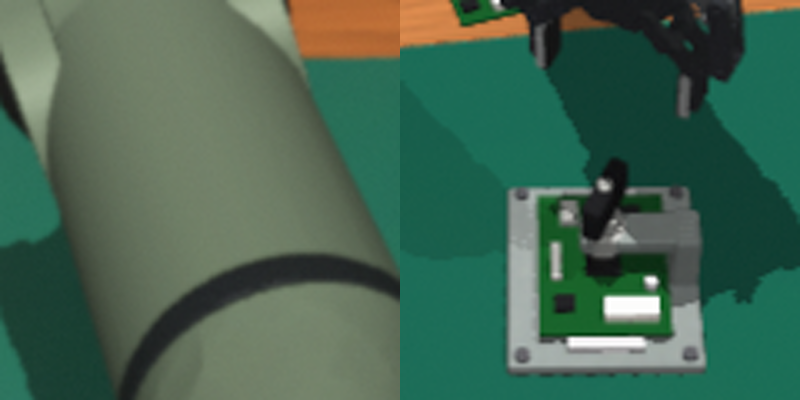

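The top view is blocked by the arm. In the scene view the open fingers straddle the bar (crop ≈(605,190)). The TCP is short by about (5,-7) mm, so I'll correct that and go down to z=91.

Request:
{"op": "drive_tool", "data": {"series": [{"dx": 0.021,"dy": -0.028,"dz": -0.06,"turn": 0},{"dx": 0,"dy": 0,"dz": -0.1,"turn": 0},{"dx": 0,"dy": 0,"dz": -0.08,"turn": 0},{"dx": 0,"dy": 0,"dz": 0,"turn": 0},{"dx": 0,"dy": 0,"dz": 0,"turn": 0}]}}

```text
time_s: 3.1
tcp_pos: [602.2, 195.8, 97.1]
ee_rot: [0.903, 3.009, 0.0]
wrist_force: [0.5, 0.3, 0.4]
finger_gap: 85.5
grip_force: 0.0
```

```bash
python3 - <<'E'
from h import *
s=viewer.get_image("scene")
cv2.imwrite("pics/z3.png",cv2.resize(s["color"][235:365,270:430],(800,600)[:2],interpolation=cv2.INTER_CUBIC)[:,:,::-1])
E
```

```text
(no output)
```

View pics/z3.png

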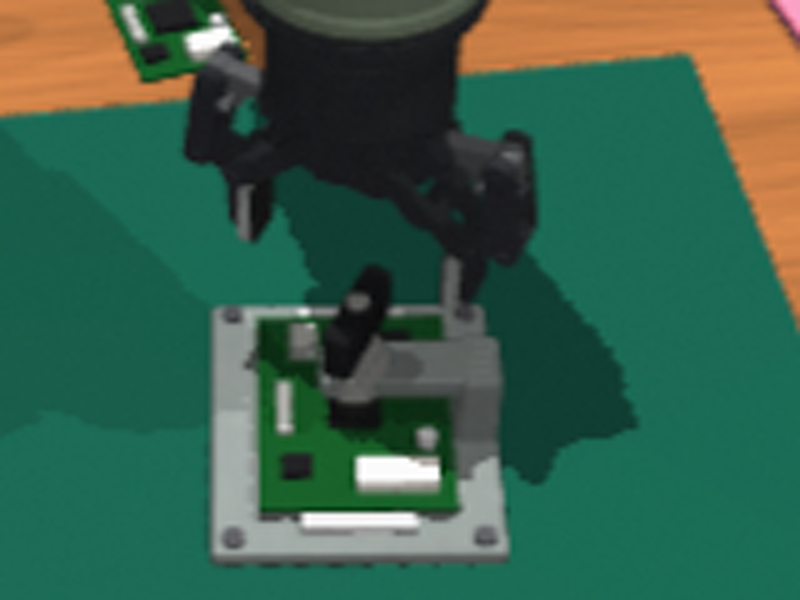

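The fingers straddle the bar, with tips at crop (250,240) and (460,312). They look a little high in the image, so I'll check that by projection.

```bash
python3 - <<'E'
from h import *
s=viewer.get_image("scene");o=ctrl.observe();p=o["tcp_pos"];print(p,o["finger_gap"])
a=np.radians(56.6)
for h in (43,50):
  for sg in(-1,1):
    for dz in(-11,2,15):
        q=proj(s,p+[sg*h*np.cos(a),sg*h*np.sin(a),dz]);print(h,sg,dz,np.round([(q[0]-270)*5,(q[1]-235)*600/130]))
print([np.round([(q[0]-270)*5,(q[1]-235)*600/130]) for q in [proj(s,p+[0,0,z]) for z in(-11,2,10)]])
E
```

```text
[602.64323417 195.95438715  97.84826802] 85.29924154037728
43 -1 -11 [264. 299.]
43 -1 2 [264. 282.]
43 -1 15 [264. 264.]
43 1 -11 [444. 362.]
43 1 2 [446. 345.]
43 1 15 [447. 327.]
50 -1 -11 [250. 294.]
50 -1 2 [250. 277.]
50 -1 15 [249. 259.]
50 1 -11 [459. 368.]
50 1 2 [461. 350.]
50 1 15 [462. 333.]
[array([353., 330.]), array([354., 313.]), array([354., 302.])]
```

```bash
python3 - <<'E'
from h import *
s=viewer.get_image("scene")
for p,m in (((146.6,607.5,206.2),(470,119)),((596.3,203.5,156.9),(344.2,272)),((602.5,196,97.5),(341,294.8))):
    p=np.array(p)
    print(m,[np.round(proj(s,p+[0,0,d]),1).tolist() for d in(-11,2,15,28)],"x-15",np.round(proj(s,p+[-15,0,2]),1))
E
python3 - <<'E'
import cv2
a=cv2.imread('pics/scene0.png')[60:135,425:525];cv2.imwrite('pics/z4.png',cv2.resize(a,(800,600),interpolation=cv2.INTER_CUBIC))
E
```

```text
(470, 119) [[463.2, 136.3], [464.1, 132.2], [465.1, 128.0], [466.0, 123.8]] x-15 [462.3 129.3]
(344.2, 272) [[344.2, 286.4], [344.4, 282.3], [344.6, 278.1], [344.7, 273.9]] x-15 [343.2 277. ]
(341, 294.8) [[340.6, 306.6], [340.7, 302.9], [340.8, 299.1], [341.0, 295.2]] x-15 [339.6 297.5]
```

View pics/z4.png

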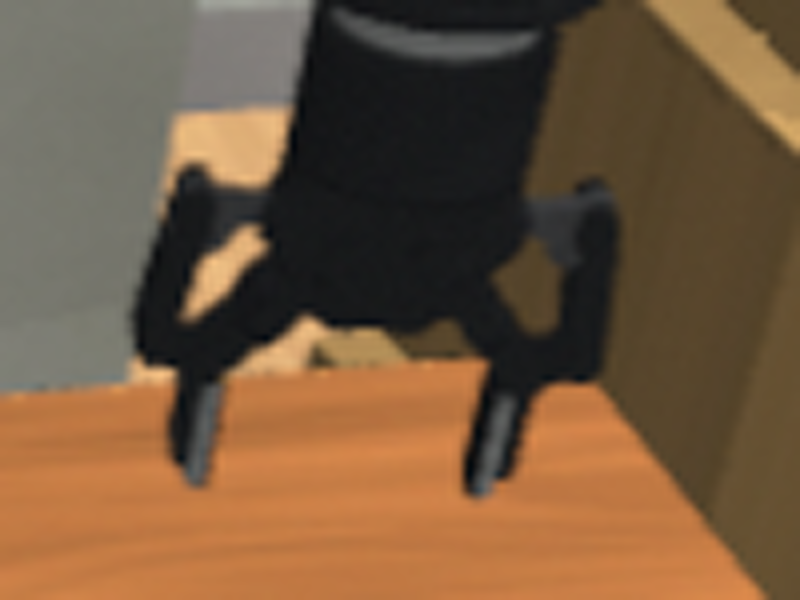

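Across all three heights the picture puts the open fingertips about 30 mm above where the nominal geometry does. They are still above the bar top. I'll half close, go down a safe amount and look again.

Request:
{"op": "drive_tool", "data": {"series": [{"dx": 0,"dy": 0,"dz": -0.03,"turn": 0},{"dx": 0,"dy": 0,"dz": -0.03,"turn": 0},{"dx": 0,"dy": 0,"dz": 0,"turn": 0},{"dx": 0,"dy": 0,"dz": 0,"turn": 0},{"dx": 0,"dy": 0,"dz": 0,"turn": 0}], "gripper": 50}}

```text
time_s: 3.75
tcp_pos: [602.1, 195.7, 81.6]
ee_rot: [0.904, 3.009, 0.0]
wrist_force: [0.6, -0.1, 0.4]
finger_gap: 42.5
grip_force: 0.0
```

```bash
python3 - <<'E'
from h import *
s=viewer.get_image("scene");p=ctrl.observe()["tcp_pos"];print(p)
print([np.round([(q[0]-300)*10,(q[1]-265)*10]) for q in [proj(s,p+[0,0,z]) for z in(-11,-4,2,15,28)]])
cv2.imwrite("pics/z5.png",cv2.resize(s["color"][265:325,300:380],(800,600),interpolation=cv2.INTER_CUBIC)[:,:,::-1])
E
```

```text
[602.07218492 195.71669336  81.69235591]
[array([403., 460.]), array([404., 440.]), array([404., 423.]), array([405., 386.]), array([407., 348.])]
```

View pics/z5.png

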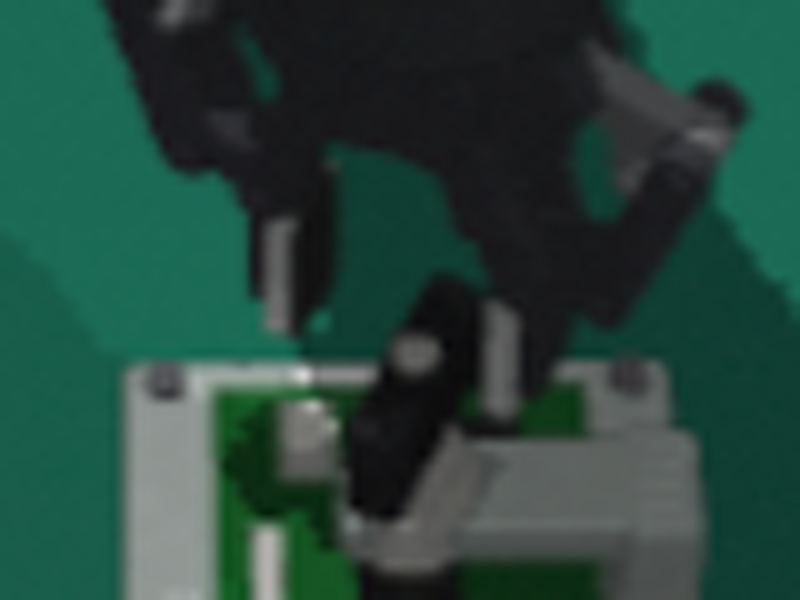

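Half closed, the tips are at crop (278,330) and (500,415), either side of the bar (dot at (417,353)). That puts them at about z 101–110. I'll go 14 mm lower.

Request:
{"op": "drive_tool", "data": {"series": [{"dx": 0,"dy": 0,"dz": -0.02,"turn": 0},{"dx": 0,"dy": 0,"dz": -0.02,"turn": 0},{"dx": 0,"dy": 0,"dz": -0.016,"turn": 0},{"dx": 0,"dy": 0,"dz": 0,"turn": 0},{"dx": 0,"dy": 0,"dz": 0,"turn": 0}]}}

```text
time_s: 4.3
tcp_pos: [601.9, 195.6, 67.4]
ee_rot: [-0.904, -3.009, 0.0]
wrist_force: [0.1, 0.0, 0.1]
finger_gap: 42.4
grip_force: 0.0
```

```bash
python3 - <<'E'
from h import *
s=viewer.get_image("scene");print(ctrl.observe()["tcp_pos"])
cv2.imwrite("pics/z6.png",cv2.resize(s["color"][265:325,300:380],(800,600),interpolation=cv2.INTER_CUBIC)[:,:,::-1])
E
```

```text
[602.00377298 195.70024588  67.55059313]
```

View pics/z6.png

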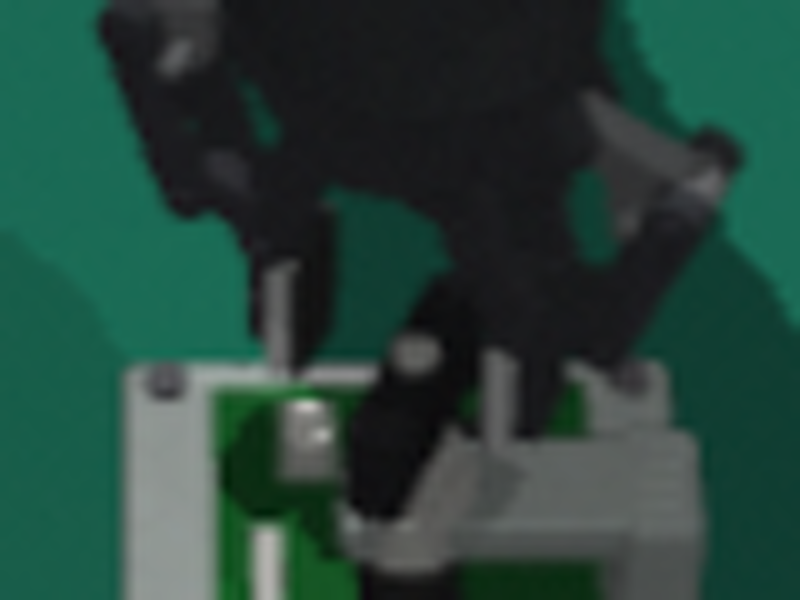

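The tips now straddle the bar well below its top (right tip at (500,460), just above the arm) with no contact force. Closing.

Request:
{"op": "drive_tool", "data": {"series": [{"dx": 0},{"dx": 0},{"dx": 0},{"dx": 0},{"dx": 0},{"dx": 0}], "gripper": 0, "newtons": 50}}

```text
invalid input
```

Request:
{"op": "drive_tool", "data": {"series": [{"dx": 0,"dy": 0,"dz": 0,"turn": 0},{"dx": 0,"dy": 0,"dz": 0,"turn": 0},{"dx": 0,"dy": 0,"dz": 0,"turn": 0},{"dx": 0,"dy": 0,"dz": 0,"turn": 0},{"dx": 0,"dy": 0,"dz": 0,"turn": 0},{"dx": 0,"dy": 0,"dz": 0,"turn": 0}], "gripper": 0, "newtons": 50}}

```text
time_s: 4.95
tcp_pos: [602.9, 196.9, 68.1]
ee_rot: [0.902, 3.008, 0.003]
wrist_force: [5.3, 5.2, -0.5]
finger_gap: 12.4
grip_force: 51.5
```

Request:
{"op": "drive_tool", "data": {"series": [{"dx": 0,"dy": 0,"dz": 0,"turn": -0.1},{"dx": 0,"dy": 0,"dz": 0,"turn": -0.1},{"dx": 0,"dy": 0,"dz": 0,"turn": -0.1},{"dx": 0,"dy": 0,"dz": 0,"turn": -0.1},{"dx": 0,"dy": 0,"dz": 0,"turn": -0.1},{"dx": 0,"dy": 0,"dz": 0,"turn": -0.1},{"dx": 0,"dy": 0,"dz": 0,"turn": -0.1},{"dx": 0,"dy": 0,"dz": 0,"turn": -0.1},{"dx": 0,"dy": 0,"dz": 0,"turn": 0},{"dx": 0,"dy": 0,"dz": 0,"turn": 0}]}}

```text
time_s: 5.95
tcp_pos: [602.6, 197.2, 67.2]
ee_rot: [2.048, 2.382, 0.003]
wrist_force: [8.7, 6.9, -13.4]
finger_gap: 12.5
grip_force: 49.7
```

```bash
python3 - <<'E'
from h import *
o=ctrl.observe();r=o["ee_rot"];print(2*np.degrees(np.arctan2(r[1],r[0]))-90,o["ft_torque"],o["wrist_force"],o["joints"].round(2))
E
```

```text
8.616840191107983 [ 1.57529709 -1.80670834 -0.01694943] [  8.73746142   6.91657869 -13.36763241] [-0.64  0.73  0.35  1.7  -0.34  0.77  0.03]
```

Request:
{"op": "drive_tool", "data": {"series": [{"dx": 0,"dy": 0,"dz": -0.004,"turn": -0.06},{"dx": 0,"dy": 0,"dz": 0,"turn": -0.06},{"dx": 0,"dy": 0,"dz": 0,"turn": -0.06},{"dx": 0,"dy": 0,"dz": 0,"turn": -0.05},{"dx": 0,"dy": 0,"dz": 0,"turn": 0},{"dx": 0,"dy": 0,"dz": 0,"turn": 0}]}}

```text
time_s: 6.55
tcp_pos: [602.8, 197.3, 66.7]
ee_rot: [2.32, 2.119, 0.004]
wrist_force: [6.6, 6.5, -6.1]
finger_gap: 12.6
grip_force: 50.6
```

```bash
python3 - <<'E'
from h import *
o=ctrl.observe();r=o["ee_rot"];print(2*np.degrees(np.arctan2(r[1],r[0]))-90,o["ft_torque"],o["wrist_force"],o["joints"].round(2))
E
```

```text
-5.185723957431449 [ 1.63052136 -1.37614838 -0.08544009] [ 6.56921646  6.52670808 -6.07136847] [-0.68  0.75  0.42  1.7  -0.4   0.78 -0.16]
```

Request:
{"op": "drive_tool", "data": {"series": [{"dx": 0,"dy": 0,"dz": 0,"turn": -0.05},{"dx": 0,"dy": 0,"dz": 0,"turn": -0.05},{"dx": 0,"dy": 0,"dz": 0,"turn": 0},{"dx": 0,"dy": 0,"dz": 0,"turn": 0}]}}

```text
time_s: 6.95
tcp_pos: [602.8, 197.4, 66.7]
ee_rot: [2.426, 1.996, 0.004]
wrist_force: [6.9, 6.0, -7.6]
finger_gap: 12.3
grip_force: 56.3
```

```bash
python3 - <<'E'
from h import *
o=ctrl.observe();r=o["ee_rot"];print(2*np.degrees(np.arctan2(r[1],r[0]))-90,o["ft_torque"],o["wrist_force"],o["finger_gap"])
E
```

```text
-11.098858885763818 [ 1.55410056 -1.48021826  1.04444651] [ 6.85905581  5.95545829 -7.61083795] 12.333939740280845
```

Torque rose to 1.04 N m, so the stop is reached. Release, rise and move back for a check.

Request:
{"op": "drive_tool", "data": {"series": [{"dx": 0,"dy": 0,"dz": 0,"turn": 0},{"dx": 0,"dy": 0,"dz": 0,"turn": 0},{"dx": 0,"dy": 0,"dz": 0,"turn": 0},{"dx": 0,"dy": 0,"dz": 0,"turn": 0},{"dx": 0,"dy": 0,"dz": 0.1,"turn": 0},{"dx": 0,"dy": 0,"dz": 0.16,"turn": 0},{"dx": 0,"dy": 0,"dz": 0.16,"turn": 0},{"dx": 0,"dy": 0,"dz": 0.16,"turn": 0},{"dx": -0.1,"dy": 0.1,"dz": 0,"turn": 0},{"dx": -0.1,"dy": 0.1,"dz": 0,"turn": 0},{"dx": -0.1,"dy": 0.1,"dz": 0,"turn": 0},{"dx": 0,"dy": 0,"dz": 0,"turn": 0}], "gripper": 60}}

```text
time_s: 8.15
tcp_pos: [523.7, 274.7, 211.4]
ee_rot: [-2.421, -1.998, 0.001]
wrist_force: [1.3, -0.8, 0.2]
finger_gap: 51.1
grip_force: 0.0
```

```bash
python3 - <<'E'
from h import *
o=ctrl.observe();print(o["time_s"],o["wrist_force"],o["joint_vel"].round(3))
s=viewer.get_image("scene");t=viewer.get_image("top")
cv2.imwrite("pics/z7.png",np.hstack([cv2.resize(q,(400,400),interpolation=cv2.INTER_CUBIC) for q in(t["color"][115:200,245:330],s["color"][280:365,300:385])])[:,:,::-1])
E
```

```text
8.15 [ 1.25594863 -0.79853129  0.15244797] [ 0.062  0.018  0.038 -0.029  0.007  0.005  0.057]
```

View pics/z7.png

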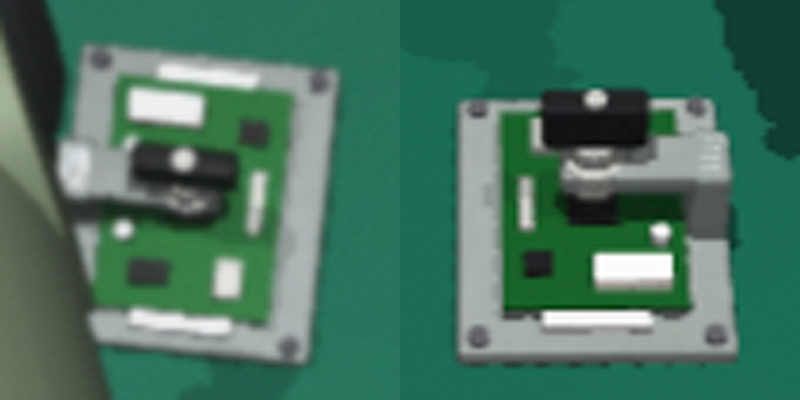

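In both views the bar (top panel centre (185,162)) now lies in line with the arm, and the gripper is clear.

```bash
python3 -c "
from workcell import ticket;print(ticket.close_job())"
```

```text
the job is handed in; nothing more can be done
None
```

I turned the board clamp's T-handle clockwise to its hard stop (torque rose to about 1 N m, and the bar looks in line with the arm in both views), released it, never went near the empty clamp, and handed the job in at about 8 s; no verdict was returned.

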